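# Close the refilled bathroom pots with the lids from the pile

### The arm

A 6-joint arm with a two-finger parallel gripper is mounted at the origin on the work surface. World frame = base frame: x ahead of the robot, y to its left, z up, the work surface at z = 0. Lengths are in m, angles in rad, forces in N, time in s.
With the tool pointing down it reaches from about 0.2 to 0.875 m from the base axis. Payload 3.4 kg.
Tool frame: the origin (TCP) lies between the finger pads; the fingertips stand 25 mm ahead of it and the grasp point (between the pads) lies 6 mm ahead of it (r.nose_length is the z of the fingertips in the tool frame, in m); z points along the fingers, y is the line along which they close (so a half turn about z gives the same grasp; the last joint's range is limited). The gripper opens to 94 mm and grips with 3 to 60 N. Pads are 16 mm wide; open, the fingers measure 119 mm over their backs; the gripper's body (75 mm by 177 mm) begins 78 mm behind the grasp point.
Start: joints at [-0.121, 0.276, 1.505, -0, 1.361, -0.121], TCP at [0.575, -0, 0.23] pointing down, gripper open.
Joint ranges: [-2.89, 2.89], [-0.75, 2.08], [0.22, 2.7], [-1.18, 4.32], [0.11, 2.71], [-2.7, 2.7]. Speed limits (rad/s): [2.57, 2.57, 3.14, 3.14, 3.14, 3.14].

### API

Orientations are given as a unit quaternion [w, x, y, z].
In Python, from plant import r, gripper_to, inverse_kinematics, vision, models, telemetry gives the robot as it stands. Calls block until the motion is done:
- r.move_to(position, orientation): joint-space move of the TCP to a pose.
- r.move_l(position, rot=None, vel=0.15, guard=None): straight line of the TCP; rot=None keeps the orientation; vel is the mean speed in m/s. With guard (N) it stops when the force on the tool has changed by that much, and returns True; else False.
- r.movej(angles): joint-space move.
- gripper_to(opening, f_grip=None): finger opening in m; f_grip is the grip in N (None keeps the last); returns when the fingers have stopped.
- r.hold(seconds).
- inverse_kinematics(position, orientation): joint angles nearest the present ones, or None.
- vision.snapshot(name): name is "scene" or "side" or "wrist"; returns the picture (384x512x3 uint8, red, green, blue); there is no depth.
- vision.get_calibration(name): a dict with "fx", "fy", "cx", "cy" (pixels), "position" and "orientation" of the camera in the world. Camera axes: x right, y down, z forward; pixel columns grow to the right and rows downward; lengths in m; the calibration is good to about 2 mm. The wrist camera is an equidistant fisheye: a pixel r from the principal point sees the ray r / f radians off the axis. A picture is of the moment at which its call begins: read the wrist's pose just before it. get_calibration takes no time and is no camera call; for the wrist camera it gives the pose at the moment of the call.
A pose or a line that the arm cannot do raises r.PlanningError and nothing moves.
- r.sign_off(): hands the job in; it is judged then, once.
Trained networks look in the newest picture that a camera, given by its name, has taken for a name from the list of things; names that differ only in an ending like _2 or _b are one class to them, and where a whole thing is asked for, a point or a joint stands for the part that bears it (a point fixed in the world has none). Each returns a list of dicts, best first, with "score" (0 to 1); they miss things now and then, are a little off and sometimes report something else, mostly with a low value. They report only what shows in the picture. A call takes as long as a camera call. They do not tell look-alikes from the thing itself.
- models.boxes_of(thing, camera): "at" ([x, y, z] in m, in world coordinates, good to about 4 mm: the middle of the surface that is visible of it).
- models.regions_of(thing, camera): "pixels" (384x512 bool, what is visible of it).
- models.mark_of(thing, camera): "at" ([x, y, z] in m, in world coordinates, good to about 4 mm: a listed point, or the origin of a listed thing).
Readings, each from a call of its own:
- telemetry.current_t(): time.
- telemetry.current_joints(): joint angles.
- telemetry.current_dq(): joint speeds.
- telemetry.current_joint_efforts(): joint torques, N m.
- telemetry.current_ee_pos(): TCP position.
- telemetry.current_tool_rot(): TCP orientation.
- telemetry.current_wrist_force(): force on the tool from outside, world axes, zero at the start.
- telemetry.current_torque(): the same for the moment, N m.
- telemetry.current_opening(): finger opening in m.
- telemetry.current_finger_force(): force on a finger pad.
Only numpy, scipy, OpenCV 4.12 (cv2) and the standard library are available. Lean on these libraries where they do the work, as an engineer would, in place of code of your own. Each camera call takes 0.05 s, during which the arm holds its last target. There are 200 camera calls.

### The job

The four white pots on the shelf have been refilled and their light grey lids lie in one pile: take the pile apart and close every pot with its own lid, the one of its shape and size, lying flat on the rim with its step inside the mouth and its sides in line with the pot's. Set the lids down rather than dropping them, and leave the pots and the glass jar standing where they are.

Things in the scene. Friction and masses are not known exactly. Their poses are not given: they have to be found in the camera images.
- lid_oblong: Light grey plastic lid with a dark rubber edge band, an oblong board 112 x 66 mm, bottom of the pile of lids on the shelf. Its underside has a 5 mm high locating step (82 x 36 mm), above which comes the 9 mm thick board; 14 mm high in all. Origin: centre of the underside of the step; z up. x along the 112 mm side. About 60 g.
- lid_square: Light grey plastic lid with a dark rubber edge band, a square board 64 x 64 mm, second from the bottom of the pile, its step resting on the oblong lid. Its underside has a 5 mm high locating step (35 x 35 mm), above which comes the 9 mm thick board; 14 mm high in all. Origin: centre of the underside of the step; z up. x and y along its sides. About 35 g.
- lid_round: Light grey plastic lid with a dark rubber edge band, a round board 56 mm across, third from the bottom of the pile, its step resting on the square lid. Its underside has a 5 mm high locating step (29 mm across), above which comes the 9 mm thick board; 14 mm high in all. Origin: centre of the underside of the step; z up. About 22 g.
- lid_small: Light grey plastic lid with a dark rubber edge band, the smaller round one, 44 mm across, top of the pile, its step resting on the other round lid. Its underside has a 5 mm high locating step (20 mm across), above which comes the 9 mm thick board; 14 mm high in all. Origin: centre of the underside of the step; z up. About 14 g.
- pot_oblong: Open white ceramic pot, oblong: 108 x 62 mm outside, 50 mm high, walls 6 mm (mouth 96 x 50 mm), holding white laundry tablets. Stands loose on the shelf, 0.3 kg. Origin: centre of its underside; z up, x along the 108 mm side. A lid that is home has its board flat on the rim and its step inside the mouth, so the lid's origin is 45 mm above the pot's.
- pot_square: Open white ceramic pot, square: 60 x 60 mm outside, 62 mm high, walls 6 mm (mouth 48 x 48 mm), holding wooden clothes-pegs. Stands loose, 0.24 kg. Origin: centre of its underside; z up, x and y along its sides. With the lid home the lid's origin is 57 mm above the pot's.
- pot_round: Open white ceramic pot, the larger round one: 52 mm across outside, 58 mm high, walls 5 mm (mouth 42 mm), holding buttons. Stands loose, 0.17 kg. Origin: centre of its underside; z up. With the lid home the lid's origin is 53 mm above the pot's.
- pot_small: Open white ceramic pot, the smaller round one: 40 mm across outside, 45 mm high, walls 4 mm (mouth 32 mm), holding pins. Stands loose, 0.1 kg. Origin: centre of its underside; z up. With the lid home the lid's origin is 40 mm above the pot's.
- jar: Small closed jar of green glass with a red twist lid, 50 mm across and 67 mm high, standing loose among the pots; not to be moved. Origin: centre of its underside; z up.
Not all that is in view belongs to the job. What is shaped like the lid_oblong but orange is not meant. Leave any turquoise look-alike of the lid_square alone.

How it is judged:
By the outcome, as a careful person would: the job done as asked, in the order asked, and still so for the second after the job is handed in, with the robot touching nothing.
It also fails if it takes over 104 s, if anything falls off the work surface, if the arm or the gripper's body presses on something with over 40 N, if the wrist force passes 120 N, or if a joint passes its speed limit or range.

## Working session

There is one attempt and no reset: what is moved stays moved. The work goes in short steps, each a Python script; the robot and the scene stay as the last script left them, time stands still between calls to the robot, and variables do not carry over. Pictures are saved under pics/ and viewed, at most 14 in all, crops included, and the job is handed in when it is done.

```bash
ls; mkdir -p pics; python3 - <<'E'
from plant import r, vision, models, telemetry
import cv2, numpy as np
for c in ["scene","side"]:
    im=vision.snapshot(c); cv2.imwrite(f"pics/{c}0.png",im[:,:,::-1])
    k=vision.get_calibration(c); print(c,{a:np.round(b,4).tolist() for a,b in k.items()})
    for t in ["lid_oblong","lid_square","lid_round","lid_small","pot_oblong","pot_square","pot_round","pot_small","jar"]:
        print(t,[(np.round(d["at"],3).tolist(),round(d["score"],2)) for d in models.mark_of(t,c)[:4]])
im=vision.snapshot("wrist"); cv2.imwrite("pics/wrist0.png",im[:,:,::-1])
print(telemetry.current_t())
E
```

```text
pics
scene {'fx': 359.0601, 'fy': 359.0601, 'cx': 254.0239, 'cy': 194.1601, 'position': [1.0404, -0.5641, 0.7999], 'orientation': [-0.3533, 0.8874, 0.2722, -0.1168]}
lid_oblong [([0.818, -0.042, -0.002], 0.73)]
lid_square [([0.64, 0.14, 0.015], 0.62), ([0.563, 0.28, 0.004], 0.49)]
lid_round [([0.64, 0.137, 0.03], 0.47)]
lid_small [([0.639, 0.14, 0.042], 0.49)]
pot_oblong [([0.442, -0.003, 0.004], 0.91)]
pot_square [([0.445, 0.32, 0.0], 0.76)]
pot_round [([0.592, -0.158, -0.002], 0.65)]
pot_small [([0.451, -0.311, -0.001], 0.86)]
jar [([0.644, 0.009, -0.003], 0.94)]
side {'fx': 381.4006, 'fy': 381.4006, 'cx': 253.1351, 'cy': 191.4771, 'position': [0.268, 0.5215, 0.7045], 'orientation': [0.1085, -0.2709, 0.892, -0.3453]}
lid_oblong [([0.817, -0.043, 0.002], 0.94), ([0.64, 0.141, 0.002], 0.8)]
lid_square [([0.56, 0.276, -0.001], 0.94), ([0.595, -0.162, 0.003], 0.6), ([0.64, 0.137, 0.015], 0.59)]
lid_round []
lid_small [([0.634, 0.138, 0.04], 0.72), ([0.44, -0.005, -0.004], 0.33)]
pot_oblong [([0.442, -0.005, -0.006], 0.79)]
pot_square [([0.445, 0.318, 0.002], 0.58)]
pot_round []
pot_small [([0.456, -0.313, 0.003], 0.66)]
jar [([0.647, 0.007, 0.002], 0.75), ([0.455, -0.316, 0.003], 0.72)]
1.05
```

View pics/scene0.png

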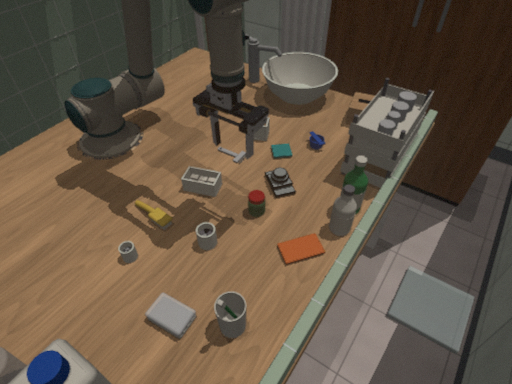

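View pics/side0.png

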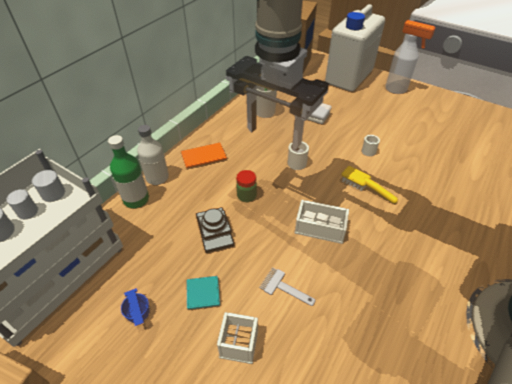

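```bash
python3 -c "
import cv2
a=cv2.imread('pics/scene0.png')
b=cv2.imread('pics/side0.png')
import numpy as np
" ; true
```

```text
(no output)
```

The scene picture shows the pile at (280,182), in front of the jar at (257,203). The pots are at (202,182) oblong, (260,128) square, (206,237) round and (128,252) small. Orange (301,249) and turquoise (282,151) are single flat boards away from the pile, so they are the look-alikes and I leave them. In the side view the pile is at (214,228). Next I'll rectify wrist views onto the planes of the known heights.

```bash
cat > h.py <<'E'
from plant import r, gripper_to, inverse_kinematics, vision, models, telemetry
import cv2, numpy as np
from scipy.spatial.transform import Rotation as R
def down(yaw):  # tool z down; tool y axis at angle yaw in the world
    M=np.array([[np.sin(yaw),np.cos(yaw),0],[-np.cos(yaw),np.sin(yaw),0],[0,0,-1]]).T
    y=np.array([np.cos(yaw),np.sin(yaw),0]); z=np.array([0,0,-1.]); x=np.cross(y,z)
    q=R.from_matrix(np.stack([x,y,z],1)).as_quat(); return [q[3],q[0],q[1],q[2]]
def project(P,k,fish):
    w,x,y,z=k["orientation"]; p=R.from_quat([x,y,z,w]).inv().apply(P-np.array(k["position"]))
    if fish:
        rr=np.hypot(p[:,0],p[:,1])+1e-12; th=np.arctan2(rr,p[:,2]); s=th/rr
    else: s=1/p[:,2]
    return np.stack([k["fx"]*p[:,0]*s+k["cx"],k["fy"]*p[:,1]*s+k["cy"]],1)
def ortho(im,k,fish,c,z,half=0.08,n=320):
    # up = +x world, right = -y world
    g=np.linspace(half,-half,n); X,Y=np.meshgrid(c[0]+g,c[1]+g,indexing="ij")
    uv=project(np.stack([X.ravel(),Y.ravel(),np.full(X.size,z)],1),k,fish).reshape(n,n,2).astype(np.float32)
    return cv2.remap(im,uv[...,0],uv[...,1],cv2.INTER_CUBIC)
def snap(cam):
    k=vision.get_calibration(cam); return vision.snapshot(cam),k
def save(name,im): cv2.imwrite(f"pics/{name}.png",im[:,:,::-1])
E
python3 - <<'E'
from h import *
k=vision.get_calibration("wrist"); print(k, telemetry.current_ee_pos(), telemetry.current_tool_rot(), down(np.pi/2))
r.move_to([0.60,0.14,0.26],down(np.pi/2))
im,k=snap("wrist"); print(k["position"])
P={"pile":(0.64,0.14,0.056),"pot_oblong":(0.442,-0.004,0.05),"pot_square":(0.445,0.319,0.062)}
a=[ortho(im,k,True,c,c[2],n=260) for c in P.values()]
for t in ["lid_oblong","lid_square","lid_round","lid_small","pot_oblong","pot_square","pot_round"]:
    print(t,[(np.round(d["at"],4).tolist(),round(d["score"],2)) for d in models.mark_of(t,"wrist")[:4]])
np.savez("w1.npz",im=im,**k)
row=cv2.resize(im,(780,585))
save("w1",row); save("o1",np.hstack(a)); print(telemetry.current_t())
E
```

```text
{'fx': 297.3186396354542, 'fy': 297.3186396354542, 'cx': 255.1432046704791, 'cy': 192.5116388294123, 'position': array([0.57473415, 0.07196825, 0.38334367]), 'orientation': array([ 1.24287213e-01,  9.92246159e-01, -1.70967541e-04,  4.68966443e-04])} [ 5.75039257e-01 -4.03113597e-05  2.30489855e-01] [5.80885801e-05 7.07122323e-01 7.07091236e-01 1.50389328e-05] [np.float64(0.0), np.float64(3.061616997868383e-17), np.float64(1.0), np.float64(0.0)]
[0.527751   0.1398633  0.41272445]
lid_oblong []
lid_square [([0.5573, 0.2741, -0.0032], 0.86)]
lid_round [([0.6372, 0.1354, 0.0296], 0.75)]
lid_small [([0.6379, 0.1346, 0.0407], 0.65)]
pot_oblong [([0.4407, -0.0022, 0.0009], 0.93)]
pot_square [([0.4425, 0.317, 0.0051], 0.86)]
pot_round [([0.5918, -0.1634, 0.0009], 0.78)]
2.6583
```

View pics/w1.png

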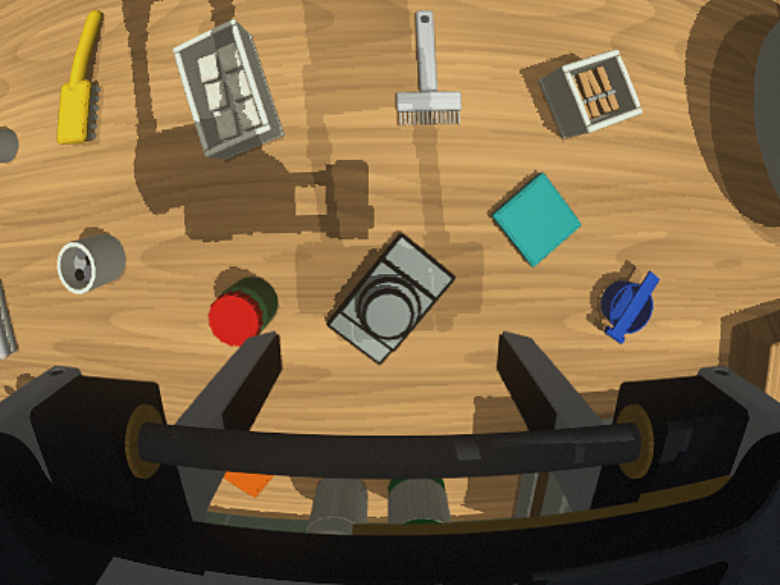

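View pics/o1.png

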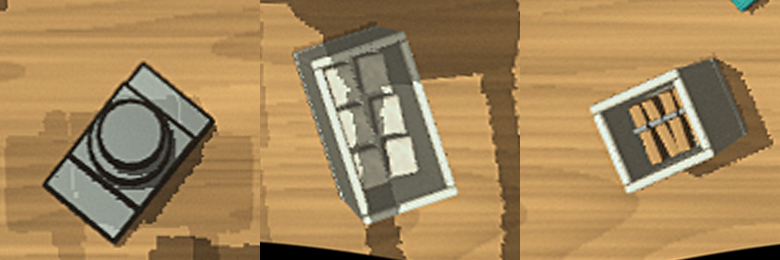

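The wrist view shows the pile at (390,300): oblong, square, round and small lid. The jar's red lid is at (235,318), the turquoise board at (536,218), and the oblong and square pots at (228,90) and (590,95). Next: a short tour over the pots, fitting known outlines to the edges.

```bash
cat >> h.py <<'E'
from scipy.optimize import differential_evolution
def outline(w,d=None,n=60):
    if d is None:
        a=np.linspace(0,2*np.pi,4*n,endpoint=False); return np.stack([np.cos(a),np.sin(a)],1)*w/2
    t=np.linspace(-.5,.5,n); o=np.full(n,.5)
    q=np.concatenate([np.stack(p,1) for p in [(t,o),(t,-o),(o,t),(-o,t)]]); return q*[w,d]
def fit(views,shapes,z,c,yaw=None,span=0.012,yspan=0.25):
    """views: [(im,k,fish)]; outlines at height z; returns x,y,yaw, mean edge distance px"""
    D=[]
    for im,k,f in views:
        e=cv2.Canny(cv2.GaussianBlur(cv2.cvtColor(im,cv2.COLOR_RGB2GRAY),(3,3),0),40,110)
        D.append(cv2.distanceTransform(255-e,cv2.DIST_L2,5))
    pts=np.concatenate(shapes)
    def cost(v):
        a=v[2] if yaw is not None else 0; M=np.array([[np.cos(a),-np.sin(a)],[np.sin(a),np.cos(a)]])
        P=np.c_[pts@M.T+v[:2],np.full(len(pts),z)]; s=0
        for d,(im,k,f) in zip(D,views):
            uv=project(P,k,f).astype(np.float32)
            s+=np.minimum(cv2.remap(d,uv[None,:,0],uv[None,:,1],1,borderValue=5),4).mean()
        return s/len(D)
    b=[(c[0]-span,c[0]+span),(c[1]-span,c[1]+span)]
    if yaw is not None: b.append((yaw-yspan,yaw+yspan))
    o=differential_evolution(cost,b,seed=1,popsize=20,tol=1e-6); return *o.x,o.fun
def overlay(v,shapes,z,p,half=.06,n=260):
    im=ortho(*v,p[:2],z,half,n); a=p[2] if len(p)>3 else 0
    M=np.array([[np.cos(a),-np.sin(a)],[np.sin(a),np.cos(a)]])
    for s in shapes:
        for x,y in s@M.T: cv2.circle(im,(int((half-y)/(2*half)*n),int((half-x)/(2*half)*n)),0,(255,0,0),-1)
    return im
E
cat > m.py <<'E'
from h import *
V={}
for n,c in {"pot_square":(0.49,0.30),"pot_oblong":(0.49,0.0),"pots":(0.53,-0.24)}.items():
    r.move_to([*c,0.26],down(np.pi/2)); V[n]=(*snap("wrist"),True)
z=np.load("w1.npz"); V["pile"]=(z["im"],{a:(z[a] if z[a].ndim else float(z[a])) for a in z.files if a!="im"},True)
import pickle; pickle.dump(V,open("V.pkl","wb"))
print(telemetry.current_t())
E
python3 m.py
cat > f.py <<'E'
from h import *
import pickle; V=pickle.load(open("V.pkl","rb")); O=outline
J={"pot_square":("pot_square",[O(.06,.06),O(.048,.048)],.062,(.4445,.317),.42),
"pot_oblong":("pot_oblong",[O(.108,.062),O(.096,.05)],.05,(.441,-.003),.33),
"pot_round":("pots",[O(.052),O(.042)],.058,(.592,-.161),None),
"pot_small":("pots",[O(.04),O(.032)],.045,(.453,-.312),None),
"lid_small":("pile",[O(.044)],.056,(.638,.137),None),
"lid_round":("pile",[O(.056)],.042,(.638,.137),None),
"lid_square":("pile",[O(.064,.064)],.028,(.638,.139),.75-1.57+.0),
"lid_oblong":("pile",[O(.112,.066)],.014,(.638,.139),-.65)}
res={};ims=[]
for t,(v,s,z,c,y) in J.items():
    p=fit([V[v]],s,z,c,y,yspan=.35); res[t]=p; print(t,np.round(p,4)); ims.append(overlay(V[v],s,z,p,n=196))
pickle.dump(res,open("res.pkl","wb"))
save("fit1",np.vstack([np.hstack(ims[:4]),np.hstack(ims[4:])]))
E
python3 f.py
```

```text
5.7167
pot_square [0.4435 0.3186 0.421  0.5814]
pot_oblong [ 0.4425 -0.0017  0.3232  0.6219]
pot_round [ 0.5931 -0.1606  0.6685]
pot_small [ 0.4527 -0.3108  0.3488]
lid_small [0.6343 0.1377 0.5353]
lid_round [0.6343 0.1336 0.6116]
lid_square [ 0.6369  0.1384 -0.6655  0.2594]
lid_oblong [ 0.6375  0.141  -0.6801  0.2645]
```

View pics/fit1.png

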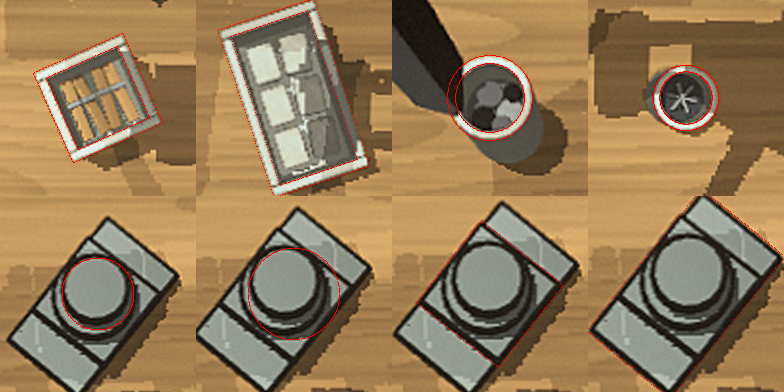

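The pot fits for square, oblong and small are good. The round pot's fit is biased because a finger covers it, so I'll retake it, then look straight down on the pile before each grasp.

```bash
cat >> h.py <<'E'
def grasp(x,y,z0,yaw,width,f=12):
    gripper_to(min(width+.022,.094)); q=down(yaw)
    r.move_to([x,y,z0+.075],q)
    g=r.move_l([x,y,z0+.0272],vel=.08,guard=8)
    gripper_to(width-.006,f_grip=f)
    print("grasp guard",g,"open",round(telemetry.current_opening(),4),"F",round(telemetry.current_finger_force(),1))
    r.move_l([x,y,z0+.12],vel=.15); print("lifted open",round(telemetry.current_opening(),4))
def place(x,y,zl,yaw,width):
    q=down(yaw); r.move_to([x,y,zl+.08],q); r.move_l([x,y,zl+.036],vel=.1)
    g=r.move_l([x,y,zl+.0265],vel=.03,guard=2.5); print("place guard",g,"z err mm",round((telemetry.current_ee_pos()[2]-zl-.0272)*1e3,2))
    r.hold(.15); gripper_to(min(width+.014,.094)); r.hold(.1)
    r.move_l([x,y,zl+.09],vel=.15); print("t",round(telemetry.current_t(),1))
E
cat > a.py <<'E'
from h import *
import pickle; V=pickle.load(open("V.pkl","rb")); res=pickle.load(open("res.pkl","rb")); O=outline
r.move_to([.64,-.165,.26],down(np.pi/2)); V["pr"]=(*snap("wrist"),True)
r.move_to([.685,.14,.26],down(np.pi/2)); V["p2"]=(*snap("wrist"),True)
print(telemetry.current_t())
sp=[O(.052),O(.042)]; res["pot_round"]=fit([V["pr"]],sp,.058,(.593,-.162),None)
ims=[overlay(V["pr"],sp,.058,res["pot_round"],n=196)]
for t,s,z,y in [("lid_small",[O(.044)],.056,None),("lid_round",[O(.056)],.042,None),("lid_square",[O(.064,.064)],.028,-.6655),("lid_oblong",[O(.112,.066)],.014,-.68)]:
    res[t]=fit([V["p2"]],s,z,res[t][:2],y,span=.006,yspan=.1); ims.append(overlay(V["p2"],s,z,res[t],half=.045,n=196)); print(t,np.round(res[t],4))
print("pr",np.round(res["pot_round"],4))
pickle.dump(V,open("V.pkl","wb"));pickle.dump(res,open("res.pkl","wb")); save("fit2",np.hstack(ims[:4]))
E
python3 a.py
```

```text
7.5833
lid_small [0.6349 0.1404 0.4767]
lid_round [0.6376 0.1332 0.5482]
lid_square [ 0.6386  0.1388 -0.6634  0.2159]
lid_oblong [ 0.6379  0.1406 -0.6824  0.2888]
pr [ 0.5936 -0.1605  0.5188]
```

View pics/fit2.png

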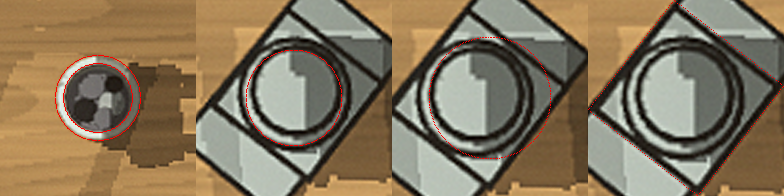

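The round pot fits well. The lid fits catch other edges nearby, so for the lids I'll fit the dark rubber band itself, which means low intensity just inside the outline.

```bash
cat >> h.py <<'E'
def fitband(v,mk,w,d,z,c,yaw=None,span=.007,yspan=.1):
    im,k,f=v; g=cv2.GaussianBlur(cv2.cvtColor(im,cv2.COLOR_RGB2GRAY),(3,3),0).astype(np.float32)
    s=lambda e: outline(w-e,None if d is None else d-e)
    sets=[(s(.0015),1),(s(-.003),-.25),(s(.008),-.5)]
    def cost(p):
        a=p[2] if yaw is not None else 0; M=np.array([[np.cos(a),-np.sin(a)],[np.sin(a),np.cos(a)]]); t=0
        for q,wt in sets:
            uv=project(np.c_[q@M.T+p[:2],np.full(len(q),z)],k,f).astype(np.float32)
            t+=wt*np.minimum(cv2.remap(g,uv[None,:,0],uv[None,:,1],1),110).mean()
        return t
    b=[(c[0]-span,c[0]+span),(c[1]-span,c[1]+span)]+([(yaw-yspan,yaw+yspan)] if yaw is not None else [])
    o=differential_evolution(cost,b,seed=1,popsize=20,tol=1e-6); return *o.x,o.fun
E
cat > b.py <<'E'
from h import *
import pickle; V=pickle.load(open("V.pkl","rb")); res=pickle.load(open("res.pkl","rb")); O=outline
ims=[]
for t,w,d,z,c,y in [("lid_small",.044,None,.056,(.636,.139),None),("lid_round",.056,None,.042,(.637,.138),None),("lid_square",.064,.064,.028,(.638,.139),-.665),("lid_oblong",.112,.066,.014,(.638,.141),-.68)]:
    for v in ["pile","p2"]: p=fitband(V[v],0,w,d,z,c,y); print(t,v,np.round(p,4))
    res[t]=p; ims.append(overlay(V["p2"],[O(w,d)],z,p,half=.045,n=196))
pickle.dump(res,open("res.pkl","wb")); save("fit3",np.hstack(ims))
E
python3 b.py
```

```text
lid_small pile [  0.638    0.1392 -25.0888]
lid_small p2 [ 0.6394  0.1384 -5.1458]
lid_round pile [ 0.6367  0.1395 -8.0927]
lid_round p2 [0.6379 0.1409 0.6718]
lid_square pile [ 0.6371  0.1382 -0.6667 -8.9952]
lid_square p2 [ 0.6386  0.1385 -0.665  -8.5697]
lid_oblong pile [ 0.6377  0.1408 -0.6813 -6.383 ]
lid_oblong p2 [ 0.6377  0.1404 -0.6874 -2.4189]
```

View pics/fit3.png

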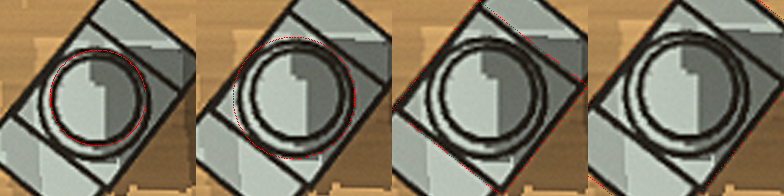

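The small lid's fit now follows its band. Moving it.

```bash
python3 - <<'E'
from h import *
import pickle
grasp(.6383,.1388,.042,.9,.044); print(telemetry.current_t())
place(.4527,-.3108,.040,.9,.044)
V=pickle.load(open("V.pkl","rb"))
r.move_to([.51,-.27,.26],down(np.pi/2)); V["s1"]=(*snap("wrist"),True)
r.move_to([.685,.14,.26],down(np.pi/2)); V["p3"]=(*snap("wrist"),True)
p=fitband(V["s1"],0,.044,None,.054,(.4527,-.3108)); print("small placed",np.round(p,4))
q=fitband(V["p3"],0,.056,None,.042,(.637,.139)); print("round",np.round(q,4))
print(telemetry.current_t()); pickle.dump(V,open("V.pkl","wb"))
O=outline
save("fit4",np.hstack([overlay(V["s1"],[O(.044)],.054,p,half=.045,n=260),overlay(V["p3"],[O(.056)],.042,q,half=.045,n=260),overlay(V["s1"],[O(.04)],.0,p,half=.045,n=260)]))
E
```

```text
grasp guard False open 0.0438 F 12.0
lifted open 0.0435
10.9
place guard True z err mm -0.01
t 14.9
small placed [ 0.4534 -0.3102 -8.7896]
round [ 0.6379  0.1411 -8.1618]
17.275
```

View pics/fit4.png

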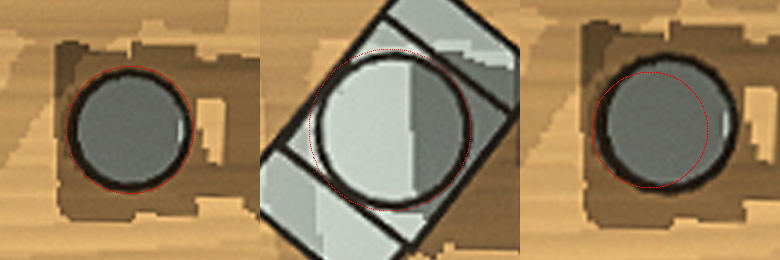

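The small lid sits home on its pot, with the z error at 0 and about 1 mm off centre. Next: the round lid, fit centre corrected by about 1 mm in y. Then the square one.

```bash
python3 - <<'E'
from h import *
import pickle
V=pickle.load(open("V.pkl","rb")); O=outline
grasp(.6379,.1399,.028,.9,.056)
place(.5936,-.1607,.053,.9,.056)
r.move_to([.64,-.165,.26],down(np.pi/2)); V["r1"]=(*snap("wrist"),True)
r.move_to([.685,.14,.26],down(np.pi/2)); V["p4"]=(*snap("wrist"),True)
p=fitband(V["r1"],0,.056,None,.067,(.5936,-.1607)); print("round placed",np.round(p,4))
q=fitband(V["p4"],0,.064,.064,.028,(.6384,.1385),-.665); print("square",np.round(q,4))
o=fitband(V["p4"],0,.112,.066,.014,(.6377,.1405),-.68); print("oblong",np.round(o,4))
print(telemetry.current_t()); pickle.dump(V,open("V.pkl","wb"))
save("fit5",np.hstack([overlay(V["r1"],[O(.056)],.067,p,half=.045,n=260),overlay(V["p4"],[O(.064,.064)],.028,q,half=.06,n=260),overlay(V["p4"],[O(.112,.066)],.014,o,half=.06,n=260)]))
E
```

```text
grasp guard False open 0.0555 F 12.0
lifted open 0.0559
place guard True z err mm 0.06
t 23.9
round placed [ 0.5936 -0.161   0.5114]
square [  0.6386   0.1388  -0.6637 -12.3291]
oblong [ 0.6373  0.1407 -0.6863 -3.1487]
25.8333
```

View pics/fit5.png

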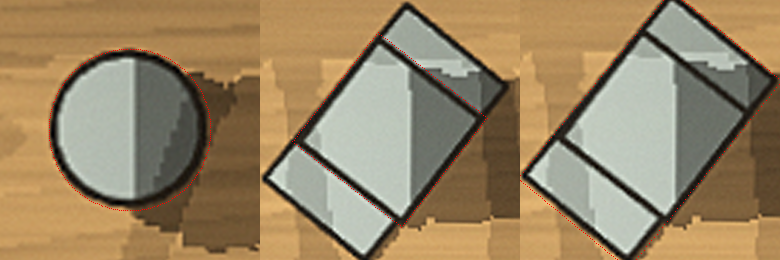

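The round lid is home, and the square and oblong fits are tight. Next: the square lid.

```bash
python3 - <<'E'
from h import *
import pickle
V=pickle.load(open("V.pkl","rb")); O=outline
grasp(.6386,.1388,.014,-.6637+np.pi/2,.064)
place(.4435,.3184,.057,.421,.064)
r.move_to([.49,.30,.26],down(np.pi/2)); V["q1"]=(*snap("wrist"),True)
r.move_to([.685,.14,.26],down(np.pi/2)); V["p5"]=(*snap("wrist"),True)
p=fitband(V["q1"],0,.064,.064,.071,(.4435,.3184),.421); print("square placed",np.round(p,4))
o=fitband(V["p5"],0,.112,.066,.014,(.6377,.1405),-.68); print("oblong",np.round(o,4))
print(telemetry.current_t()); pickle.dump(V,open("V.pkl","wb"))
save("fit6",np.hstack([overlay(V["q1"],[O(.064,.064)],.071,p,half=.06,n=260),overlay(V["p5"],[O(.112,.066)],.014,o,half=.065,n=260),overlay(V["pot_square"],[O(.06,.06),O(.048,.048)],.062,(.4435,.3186,.421,0),half=.06,n=260)]))
E
```

```text
grasp guard False open 0.0635 F 12.0
lifted open 0.0638
place guard True z err mm 0.09
t 32.3
square placed [ 0.4439  0.3186  0.4229 -4.6601]
oblong [ 0.638   0.1408 -0.6849 -0.5203]
34.5
```

View pics/fit6.png

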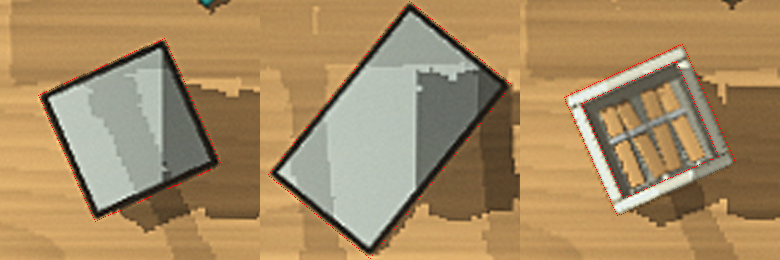

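The square lid is aligned. Last: the oblong lid, then a final check from all the cameras.

```bash
python3 - <<'E'
from h import *
import pickle
V=pickle.load(open("V.pkl","rb")); O=outline
grasp(.638,.1408,0,-.684+np.pi/2,.066,f=15)
place(.4425,-.0017,.045,.3232+np.pi/2,.066)
r.move_to([.49,0,.26],down(np.pi/2)); V["o1"]=(*snap("wrist"),True)
p=fitband(V["o1"],0,.112,.066,.059,(.4425,-.0017),.323); print("oblong placed",np.round(p,4))
r.move_to([.575,0,.3],down(np.pi/2))
s,k=snap("scene"); d,k2=snap("side")
for t in ["lid_small","lid_round","lid_square","lid_oblong","pot_small","pot_round","pot_square","pot_oblong","jar"]:
    print(t,[(np.round(m["at"],3).tolist(),round(m["score"],2)) for m in models.mark_of(t,"scene")[:3]])
print(telemetry.current_t())
save("fin",np.hstack([cv2.resize(s[80:280,80:330],(400,320)),cv2.resize(d[100:384,180:440],(293,320))]))
save("fit7",overlay(V["o1"],[O(.112,.066)],.059,p,half=.07,n=300))
E
```

```text
grasp guard False open 0.0658 F 15.0
lifted open 0.0658
place guard True z err mm 0.0
t 41.1
oblong placed [ 4.4340e-01 -1.2000e-03  3.2740e-01 -9.8629e+00]
lid_small [([0.454, -0.309, 0.037], 0.75)]
lid_round [([0.598, -0.164, 0.053], 0.5)]
lid_square [([0.562, 0.278, 0.0], 0.7), ([0.444, 0.316, 0.055], 0.57)]
lid_oblong [([0.819, -0.042, 0.002], 0.97), ([0.445, 0.002, 0.045], 0.83)]
pot_small [([0.449, -0.309, 0.0], 0.74)]
pot_round [([0.592, -0.16, -0.003], 0.81)]
pot_square [([0.446, 0.319, 0.001], 0.68), ([0.441, 0.0, 0.004], 0.25)]
pot_oblong [([0.443, -0.004, 0.001], 0.81)]
jar [([0.644, 0.009, -0.002], 0.6), ([0.441, 0.32, 0.056], 0.52)]
42.725
```

View pics/fin.png

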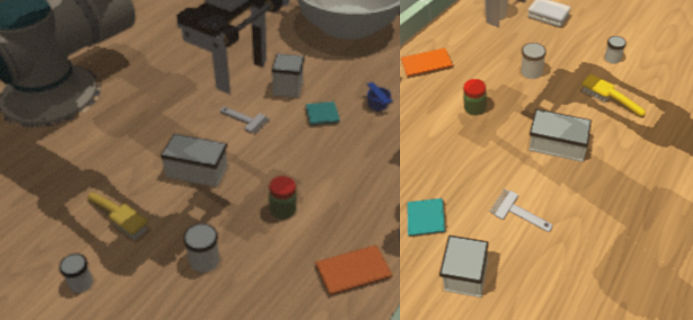

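View pics/fit7.png

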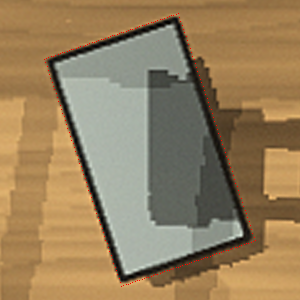

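All four pots are closed with their lids flat and in line: scene crop (75,270), (200,245), (195,158), (288,72). The jar at (283,197) and both look-alikes haven't moved.

```bash
python3 -c "
from plant import r
print(r.sign_off())"
```

```text
the job is handed in; nothing more can be done
None
```

All four pots are closed with their own lids, each set down flat and in line to about 1 mm. The pots, the jar and the look-alikes were left where they stood, and I handed the job in at about 43 s.

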